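Unlatch the gel viewer's cover and hold it raised

TASK

On the lab bench stands a gel viewer whose hinged amber cover is coupled at the front onto a ball stud by a spring latch. Take the latch by its upright tab, pull it sideways (to the viewer's left, as its +y axis points) until it is clear of the ball, lift the coupler off the ball and raise the cover about 30 degrees so that a gel could be slid in. Finish still gripping the latch tab and holding the cover steady there, with the bottle and the tray left where they are.

Things in the scene. Friction and masses are not known exactly. Their poses are not given: they have to be found in the camera images.
- viewer: White case of the gel viewer, 200 (x) by 240 (y) by 58 mm high, fixed to the bench. Origin: centre of its underside, on the bench. z is up; -x is its front (robot side), +y is the robot-side user's left. A dark ball mount sticks 58 mm out of its front, low down in the middle, and carries an upright steel ball stud 132 mm in front of the centre.
- cover (a joint): Hinge of the amber cover (200 by 240 by 12 mm, 0.45 kg before variation) along the case's far (+x) edge: 0 = shut, grows as the front rises, stop at 1.25 rad. It falls shut by itself. While the latch is home it can rise only about 0.01 rad.
- cover_hinge (a point): Point on the hinge axis at its middle: 100 mm behind the case's centre, 60 mm above the bench. Its axes are the cover's: those of the viewer when shut; y is the hinge axis, -x points to the cover's front edge. Turning is positive about +y.
- latch: Steel latch sliding on the cover's dark tongue, over the ball, 232 mm in front of the hinge; rises with the cover. Handle: upright tab 26 (x) by 16 (y) by 42 mm high, pinched from above across its 16 mm. Origin: on the tab's axis, 16 mm below its top, 26 mm above the latch's base plate, 105 mm above the bench when shut. Nothing within 50 mm is higher than the plate. Axes as the cover's.
- ball (a point): Centre of the fixed steel ball (30 mm wide) under the tongue, hidden while shut. The latch's fork holds under it: the latch (home: y = 0 in cover_hinge's frame) slides along +y only, comes free after 9 mm, stops at 18 mm. Its spring pulls back with 3.5 N at home, 8 N at the stop. Once the cover is up the latch may return.
- bottle: Bystander: amber bottle, 66 mm wide, 165 mm high, loose, to the viewer's +y side. Origin: centre of its underside.
- tray: Bystander: clear gel tray, 120 by 90 by 30 mm, loose, to the viewer's -y side. Origin: centre of its underside.

How it is judged:
On the way, in this order (a step that is already met when the one before it is completed fails the run):
1. the latch is pulled at least 9 mm sideways while the cover is still down (y of latch in the frame of cover_hinge above 0.009 m and value of joint cover below 0.06 rad), for 0.1 s.
2. the coupler is lifted off the ball: the cover is up by 0.35 rad (20 degrees) or more (value of joint cover above 0.35 rad), for 0.2 s.
At the end, for the whole second after the job is handed in: The cover stands between 0.35 and 0.75 rad (20 to 43 degrees) open and still (under 0.1 rad/s); the fingers grip the latch with more than 1 N; no bystander touches or props the viewer (under 0.2 N) and each is within 20 mm of where it began (value of joint cover between 0.35 and 0.75 rad and velocity of joint cover between -0.1 and 0.1 rad/s and contact force between the fingers and latch above 1 N and contact force between viewer and bottle below 0.2 N and contact force between viewer and tray below 0.2 N and distance of each of bottle, tray from where it was at the start of the episode below 0.02 m); the arm keeps its last pose, push and grip.
It fails at once if the bottle is shoved (20 mm) or tipped (distance of bottle from where it was at the start of the episode above 0.02 m or angle between bottle's own z axis and vertical above 0.35 rad).
It fails at once if the tray is shoved (20 mm) or tipped (distance of tray from where it was at the start of the episode above 0.02 m or angle between tray's own z axis and vertical above 0.35 rad).
It also fails if it takes over 34 s, if anything falls off the work surface, if the arm or the gripper's body presses on something with over 40 N, if the wrist force passes 120 N, or if a joint passes its speed limit or range.

ROBOT

A 6-joint arm with a two-finger parallel gripper is mounted at the origin on the work surface. World frame = base frame: x ahead of the robot, y to its left, z up, the work surface at z = 0. Lengths are in m, angles in rad, forces in N, time in s.
With the tool pointing down it reaches from about 0.35 to 0.85 m from the base axis. Payload 8.1 kg.
Tool frame: the origin (TCP) lies on the mounting face of the last link; the fingertips stand 186 mm ahead of it and the grasp point (between the pads) lies 167 mm ahead of it; y points along the fingers, x is the direction in which the jaws open and shut, and the axes are right-handed (so a half turn about y gives the same grasp; the last joint's range is limited). The gripper opens to 93 mm and grips with 3 to 60 N. Pads are 15 mm wide; open, the fingers measure 128 mm over their backs; the gripper's body (75 mm by 188 mm) begins 65 mm behind the grasp point.
Start: joints at [1.078, 0.13, 1.488, -0, 1.523, -0.085], TCP at [0.238, 0.551, 0.405] pointing down, gripper open.
Joint ranges: [-2.96, 2.96], [-0.89, 2.26], [0.02, 2.5], [-1.34, 4.48], [0, 2.73], [-2.66, 2.66]. Speed limits (rad/s): [2.39, 2.39, 2.79, 3.14, 3.14, 3.14].

INTERFACE

Orientations are given as a rotation vector (axis times angle).
In Python, from plant import robot, imaging gives the robot as it stands.
- The arm moves only by the shell command python3 -m inch 'ROWS' [OPENING] [FORCE]. ROWS is JSON, a list of rows, each an object of numbers: "x", "y", "z": the shift along the tool's x, y, z in mm; "twist": the turn about the tool's y in rad. In form: [{"x": .., "y": .., "z": .., "twist": ..}, ...]. A call has 1 to 12 rows; each row shifts and turns the commanded pose from where the row before left it, along the tool's axes as they then stand; what a row does not reach is not made up. A row lasts 1/10 s, in which the tool goes at most 50 mm and 8.59 degrees, less where a joint would pass 70% of its speed; a pose out of reach is approached as far as the arm can. A call with a gripper value outside its range is refused whole. OPENING is the gripper command: -1 is shut, 1 is fully open, values between are in proportion, set as the call begins (- or left out, the last holds). The fingers move at their own pace and stop on an object; FORCE is the grip in N (left out, the last holds). Time passes only in rows, so rows that do not move let the fingers close. It gives the time, the measured TCP pose, the force and the opening at its end, in the units of the state.
- robot.read_state(): the state, without advancing time (a new reading comes with each control period).
- imaging.read_camera(name): name is "scene" or "top"; returns a dict with "color" (480x640x3 uint8, red, green, blue), "depth" (480x640 float32, m along the optical axis (not along the pixel's ray), 0 where there is no reading), "fx", "fy", "cx", "cy" (pixels), "rvec" (rotation vector, rad) and "tvec" (3), from world to camera coordinates, as OpenCV has them. Camera axes: x right, y down, z forward; pixel columns grow to the right and rows downward; lengths in m; the calibration is good to about 2 mm. A picture is of the moment at which its call begins.
- robot.close_job(): hands the job in, once; it reports no verdict.
The state is a dict: "t": time; "q": joint angles; "dq": joint speeds; "joint_torque": joint torques, N m; "tool_pos": TCP position; "orientation": TCP orientation; "force": force on the tool from outside, world axes, zero at the start; "wrist_torque": the same for the moment, N m; "opening": finger opening in m.
Only numpy, scipy, OpenCV 4.12 (cv2) and the standard library are available. Lean on these libraries where they do the work, as an engineer would, in place of code of your own. Each camera call takes 0.05 s, during which the arm holds its last target.

## Working session

There is one attempt and no reset: what is moved stays moved. The work goes in short steps, Python scripts to look and compute and a shell command to move; the robot and the scene stay as the last step left them, time stands still between calls to the robot, and variables do not carry over. Pictures are saved under pics/ and viewed, and the job is handed in when it is done.

```bash
ls; mkdir -p pics
python3 - <<'E'
from plant import robot, imaging
import cv2,numpy as np
s=robot.read_state()
print({k:np.round(v,3).tolist() for k,v in s.items()})
for n in("scene","top"):
    c=imaging.read_camera(n)
    cv2.imwrite(f"pics/{n}0.png",c["color"][:,:,::-1])
    np.savez(f"{n}0.npz",**c)
    print(n,c["fx"],c["cx"],c["cy"],c["rvec"],c["tvec"])
E
```

```text
pics
{'t': 0.0, 'q': [1.078, 0.131, 1.489, 0.0, 1.523, -0.085], 'dq': [0.001, -0.001, 0.001, -0.0, -0.001, 0.0], 'joint_torque': [0.001, -55.985, -49.175, 0.077, 0.036, -0.0], 'tool_pos': [0.238, 0.551, 0.404], 'orientation': [-1.376, -0.903, 0.905], 'force': [-0.356, 1.156, -0.516], 'wrist_torque': [0.019, 0.067, 0.016], 'opening': 0.093}
scene 545.9752968877947 326.90864183303125 235.24665445784257 [ 1.8558861   1.8216509  -0.60012116] [-0.04016901 -0.42022843  1.30554099]
top 476.34407044300576 315.9629358893429 242.98598490043545 [ 2.18782671 -2.13354369  0.11908352] [0.02609312 0.6245752  0.96252014]
```

View pics/scene0.png

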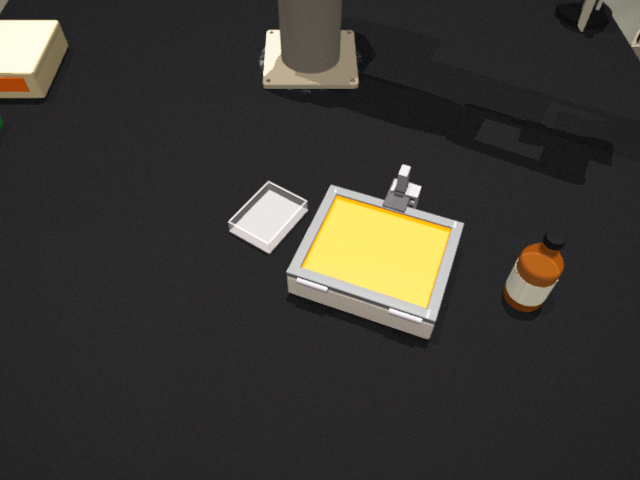

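View pics/top0.png

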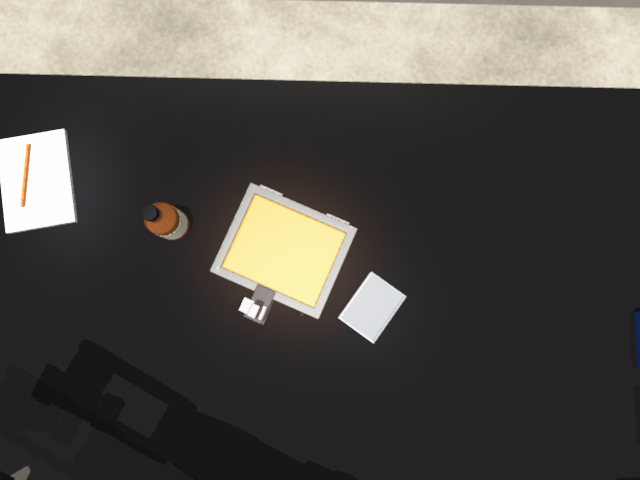

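Run:
```python
from plant import robot
import numpy as np
from scipy.spatial.transform import Rotation as R
s=robot.read_state()
print(R.from_rotvec(s["orientation"]).as_matrix().round(4))
```

```text
[[ 3.966e-01 -8.000e-04 -9.180e-01]
 [ 9.180e-01 -1.500e-03  3.966e-01]
 [-1.700e-03 -1.000e+00  1.000e-04]]
```

The top view shows the viewer rotated about 25°, with the cover corners near (253,184), (356,229), (319,318), (211,271). The latch block is at about (255,307), the bottle at (165,220) and the tray at (372,307). The scene view shows the tab at about (404,178).

```bash
cat > h.py <<'E'
import numpy as np,cv2
from scipy.spatial.transform import Rotation as R
def load(n): return np.load(n)
def cloud(c):
    d=c["depth"];v,u=np.mgrid[:480,:640]
    P=np.stack([(u-c["cx"])/c["fx"]*d,(v-c["cy"])/c["fy"]*d,d],-1)
    Rm=cv2.Rodrigues(c["rvec"])[0]
    W=(P-c["tvec"])@Rm
    W[d==0]=np.nan
    return W
def proj(c,p):
    K=np.array([[c["fx"],0,c["cx"]],[0,c["fy"],c["cy"]],[0,0,1]])
    return cv2.projectPoints(np.float64(p).reshape(-1,1,3),c["rvec"],c["tvec"],K,None)[0][:,0]
E
python3 - <<'E'
from h import *
t=load("top0.npz");s=load("scene0.npz")
W=cloud(t)
print("table z",np.nanmedian(W[350:400,400:600,2]))
z=W[...,2]
m=((z>0.055)&(z<0.085)).astype(np.uint8)
m[:, :200]=0;m[:170]=0;m[330:]=0;m[:,370:]=0
n,l,st,ce=cv2.connectedComponentsWithStats(m)
k=1+np.argmax(st[1:,4]);print(st[k],np.nanmedian(z[l==k]))
pts=W[l==k][:,:2].astype(np.float32)
print(cv2.minAreaRect(pts))
V=cloud(s)
for nm,w in(("top",W),("scene",V)):
    x=w.reshape(-1,3)
    q=x[(x[:,2]>0.09)&(x[:,2]<0.14)&(x[:,0]>0.3)&(x[:,0]<0.6)&(abs(x[:,1])<0.2)]
    print(nm,len(q),q.mean(0),q.min(0),q.max(0),cv2.minAreaRect(q[:,:2].astype(np.float32)))
    hi=q[q[:,2]>0.113];print("hi",len(hi),hi.mean(0),hi.min(0),hi.max(0),cv2.minAreaRect(hi[:,:2].astype(np.float32)) if len(hi) else 0)
c=t["color"][270:340,220:300,::-1]
c2=s["color"][150:230,360:440,::-1]
cv2.imwrite("pics/zt.png",cv2.resize(c,None,fx=8,fy=8,interpolation=cv2.INTER_NEAREST))
cv2.imwrite("pics/zs.png",cv2.resize(c2,None,fx=7,fy=7,interpolation=cv2.INTER_NEAREST))
E
```

```text
table z -8.660043667273133e-05
[  209   182   148   142 12233] 0.06807114238147415
((0.5841518044471741, 0.11725592613220215), (0.2405514121055603, 0.26013875007629395), 67.98472595214844)
top 143 [0.48409241 0.15615016 0.11718418] [0.47003671 0.14615487 0.09004323] [0.49695038 0.16818713 0.12414564] ((0.48411789536476135, 0.15736250579357147), (0.015975888818502426, 0.025919409468770027), 67.5921401977539)
hi 121 [0.4840454  0.15711924 0.12016462] [0.47061062 0.14615487 0.11391273] [0.49695038 0.16818713 0.12414564] ((0.48392045497894287, 0.15754806995391846), (0.01591460593044758, 0.02556164190173149), 68.66242218017578)
scene 241 [0.49145132 0.15473305 0.11234403] [0.47232822 0.14412165 0.09004526] [0.50166004 0.16767776 0.12444564] ((0.486091673374176, 0.15581756830215454), (0.01665527932345867, 0.02785773202776909), 68.61451721191406)
hi 137 [0.48831968 0.15563396 0.12034639] [0.47232822 0.14479672 0.11311021] [0.49990231 0.16594134 0.12444564] ((0.4859091639518738, 0.15628591179847717), (0.01587616093456745, 0.027179010212421417), 68.42884063720703)
```

View pics/zt.png

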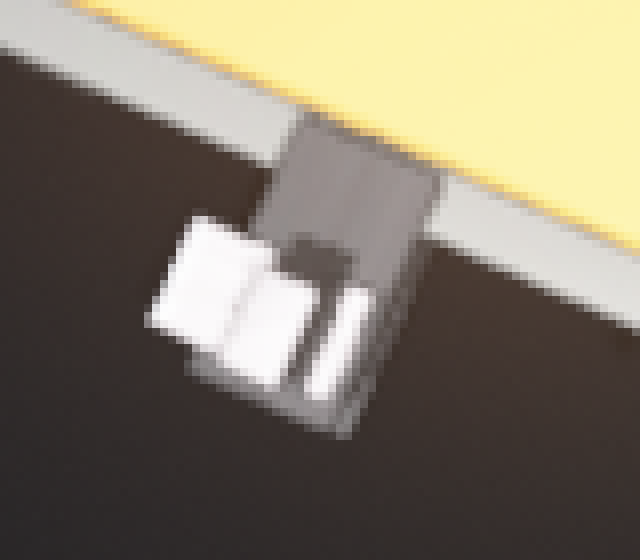

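Run:
```python
from h import *
t=load("top0.npz");s=load("scene0.npz")
res=[]
for c in(t,s):
    W=cloud(c);x=W.reshape(-1,3)
    # cover top z in .062.. .078 
    q=x[(x[:,2]>0.062)&(x[:,2]<0.076)&(x[:,0]>0.42)&(x[:,0]<0.75)&(x[:,1]>-0.05)&(x[:,1]<0.3)]
    for yaw in (-22.4,-22,-21.5,22,):
        pass
    # viewer frame: guess yaw, tab size
    print(cv2.minAreaRect(q[:,:2].astype(np.float32)),q[:,2].mean())
    for yd in (-24,-23,-22.5,-22,-21.5,-21,-20):
        a=np.deg2rad(yd);Rm=np.array([[np.cos(a),np.sin(a)],[-np.sin(a),np.cos(a)]])
        p=q[:,:2]@Rm.T
        pc=p[p[:,0]>np.percentile(p[:,0],8)]
        lo,hi=np.percentile(p,.5,axis=0),np.percentile(p,99.5,axis=0)
        print(yd,(hi-lo).round(4),pc[:,1].min().round(4),pc[:,1].max().round(4),p[:,0].max().round(4))
```

```text
((0.5839579105377197, 0.1173858791589737), (0.24056674540042877, 0.2596222758293152), 67.84732055664062) 0.06828315498546347
-24 [0.2482 0.2379] 0.2226 0.4684 0.6179
-23 [0.2482 0.2372] 0.2151 0.4581 0.6226
-22.5 [0.2486 0.2371] 0.2114 0.4529 0.6249
-22 [0.2485 0.2369] 0.2072 0.4478 0.6275
-21.5 [0.2486 0.237 ] 0.202 0.4438 0.6311
-21 [0.2485 0.2372] 0.1967 0.4397 0.6346
-20 [0.2489 0.2384] 0.1859 0.4315 0.6415
((0.5856780409812927, 0.11527419090270996), (0.24023471772670746, 0.2603525221347809), 67.84371185302734) 0.0690986483055454
-24 [0.2222 0.2378] 0.2218 0.4674 0.6208
-23 [0.2215 0.237 ] 0.2141 0.4568 0.6254
-22.5 [0.2214 0.2369] 0.2102 0.4514 0.6276
-22 [0.2214 0.2368] 0.2063 0.4464 0.6303
-21.5 [0.2215 0.2368] 0.2013 0.4423 0.6338
-21 [0.2217 0.237 ] 0.1961 0.4383 0.6374
-20 [0.2226 0.238 ] 0.1853 0.4304 0.6444
```

```bash
cat > d.py <<'E'
import sys
from h import *
from plant import robot
a=np.deg2rad(-22.15); X=np.array([np.cos(a),np.sin(a),0]);Y=np.array([-X[1],X[0],0]);Z=np.array([0,0,1.])
tab=np.array([.485,.1567,.105]);hinge=tab-[0,0,.045]+.232*X
def grasp(th,pull=0): 
    x,z=-.232,.045
    return hinge+X*(x*np.cos(th)+z*np.sin(th))+Z*(-x*np.sin(th)+z*np.cos(th))+Y*pull
def delta(target,tcp=True):
    s=robot.read_state();M=R.from_rotvec(s["orientation"]).as_matrix()
    g=s["tool_pos"]+.167*M[:,1]
    print("t",s["t"],"grasp",g.round(4),"force",np.round(s["force"],2),"open",round(s["opening"],4),"q",np.round(s["q"],2))
    print("F in viewer axes",np.round([np.dot(s["force"],v) for v in(X,Y,Z)],2))
    print("tool x err deg",np.rad2deg(np.arctan2(np.cross(M[:,0],Y)[2],M[:,0]@Y)).round(2))
    print("delta mm tool", (1000*(np.array([Y,-Z,-X])@(target-g))).round(1), " in actual tool axes",(1000*M.T@(target-g)).round(1))
E
python3 - <<'E'
from d import *
delta(tab)
t=load("top0.npz");x=cloud(t).reshape(-1,3)
b=x[(x[:,2]>.06)&(x[:,1]>.28)&(x[:,1]<.5)&(x[:,0]>.45)&(x[:,0]<.75)]
print("bottle",b.min(0),b.max(0),np.median(b,0), ((b-tab)@np.array([X,Y]).T).min(0))
tr=x[(x[:,2]>.015)&(x[:,2]<.05)&(x[:,1]<-.02)&(x[:,1]>-.25)&(x[:,0]>.3)&(x[:,0]<.6)]
print("tray",tr.min(0),tr.max(0))
E
```

```text
t 0.1 grasp [0.2377 0.5504 0.2368] force [0.07 0.24 0.26] open 0.0932 q [ 1.08  0.13  1.49 -0.    1.52 -0.09]
F in viewer axes [-0.03  0.25  0.26]
tool x err deg 1.21
delta mm tool [-271.4  131.8 -377.5]  in actual tool axes [-263.1  132.2 -383.2]
bottle [0.62645027 0.31781927 0.06018699] [0.69051571 0.38318273 0.16818297] [0.653273   0.33933003 0.11483855] [0.05531641 0.21206043]
tray [ 0.42178704 -0.14584771  0.01527976] [ 0.56835989 -0.02014047  0.03553791]
```

```bash
python3 -m inch '[{"twist":-0.021,"x":-12,"z":-17},{"x":-25,"z":-35},{"x":-25,"z":-35},{"x":-25,"z":-35},{"x":-25,"z":-35},{"x":-25,"z":-35},{"x":-25,"z":-35},{"x":-25,"z":-35},{"x":-25,"z":-35},{"x":-25,"z":-35},{"x":-24,"z":-34},{}]' 0 30; python3 -m inch '[{}]'; python3 -c "
from d import *
delta(tab)"
```

```text
t 0.1 grasp [0.2377 0.5504 0.2368] force [0.07 0.24 0.26] open 0.0932 q [ 1.08  0.13  1.49 -0.    1.52 -0.09]
F in viewer axes [-0.03  0.25  0.26]
tool x err deg 1.21
delta mm tool [-271.4  131.8 -377.5]  in actual tool axes [-263.1  132.2 -383.2]$[0]: bad value
$[0]: bad value
```

```bash
python3 -m inch '[{"x":-12,"y":0,"z":-17,"twist":-0.021},{"x":-25,"y":0,"z":-35,"twist":0},{"x":-25,"y":0,"z":-35,"twist":0},{"x":-25,"y":0,"z":-35,"twist":0},{"x":-25,"y":0,"z":-35,"twist":0},{"x":-25,"y":0,"z":-35,"twist":0},{"x":-25,"y":0,"z":-35,"twist":0},{"x":-25,"y":0,"z":-35,"twist":0},{"x":-25,"y":0,"z":-35,"twist":0},{"x":-25,"y":0,"z":-35,"twist":0},{"x":-24,"y":0,"z":-34,"twist":0},{"x":0,"y":0,"z":0,"twist":0}]' 0 30; python3 -c "
from d import *
delta(tab)"
```

```text
t: 1.3
tool_pos: [0.4798, 0.167, 0.4042]
orientation: [-1.371, -0.915, 0.917]
force: [-0.5, 0.9, -0.7]
opening: 0.0468
t 1.3 grasp [0.4798 0.1667 0.2372] force [-0.47  0.88 -0.67] open 0.0468 q [ 0.23 -0.12  1.74 -0.    1.52 -0.94]
F in viewer axes [-0.77  0.64 -0.67]
tool x err deg 0.29
delta mm tool [ -7.3 132.2  -8.6]  in actual tool axes [ -7.1 132.3  -8.5]
```

```bash
python3 -m inch '[{"x":-7,"y":10,"z":-9,"twist":-0.005},{"x":0,"y":25,"z":0,"twist":0},{"x":0,"y":25,"z":0,"twist":0},{"x":0,"y":17,"z":0,"twist":0},{"x":0,"y":0,"z":0,"twist":0},{"x":0,"y":0,"z":0,"twist":0}]'; python3 -c "
from d import *
delta(tab)
from plant import imaging
c=imaging.read_camera('scene');t=imaging.read_camera('top')
np.savez('scene1.npz',**c)
a=c['color'][100:220,330:490,::-1];b=t['color'][250:350,200:333,::-1]
cv2.imwrite('pics/s1.png',np.hstack([cv2.resize(a,(400,300)),cv2.resize(b,(400,300))]))
print(proj(c,[tab,tab+.016*Z]),proj(t,[tab+.016*Z]))
"
```

```text
t: 1.9
tool_pos: [0.4833, 0.1615, 0.3273]
orientation: [-1.365, -0.924, 0.925]
force: [0.0, -0.2, 0.1]
opening: 0.0463
t 1.9 grasp [0.4831 0.1614 0.1603] force [ 0.02 -0.23  0.06] open 0.0463 q [ 0.22 -0.06  1.83  0.    1.38 -0.97]
F in viewer axes [ 0.1  -0.2   0.06]
tool x err deg -0.35
delta mm tool [-3.7 55.3 -3.5]  in actual tool axes [-3.7 55.3 -3.6]
[[402.80689    176.70332617]
 [404.00095245 170.1290359 ]] [[253.06942939 309.38636924]]
```

View pics/s1.png

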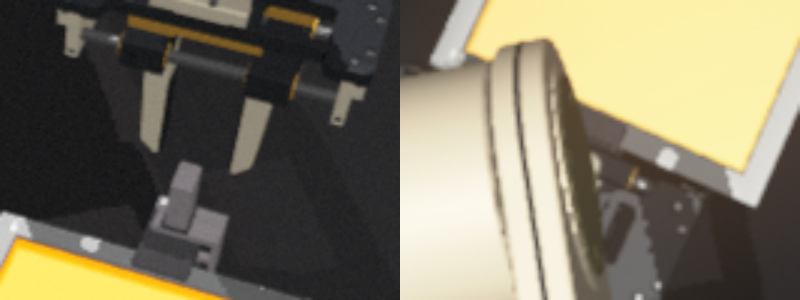

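The scene view (left half) shows the open fingers straddling the tab, at left about (150,150) and right about (240,170), with the tab at (185,180). Next I descend with the small correction.

```bash
python3 -m inch '[{"x":-4,"y":15,"z":-3,"twist":0.004},{"x":0,"y":20,"z":0,"twist":0},{"x":0,"y":15,"z":0,"twist":0},{"x":0,"y":4,"z":0,"twist":0},{"x":0,"y":0,"z":0,"twist":0},{"x":0,"y":0,"z":0,"twist":0},{"x":0,"y":0,"z":0,"twist":0}]'; python3 -c "
from d import *
delta(tab)
from plant import imaging
c=imaging.read_camera('scene')
a=c['color'][100:220,330:490,::-1]
cv2.imwrite('pics/s2.png',cv2.resize(a,(800,600)))
delta(tab)
"
```

```text
t: 2.7
tool_pos: [0.4855, 0.1562, 0.2747]
orientation: [-1.368, -0.922, 0.919]
force: [-0.3, 0.8, 0.7]
opening: 0.0463
t 2.7 grasp [0.4858 0.1562 0.1077] force [-0.33  0.82  0.7 ] open 0.0463 q [ 0.21 -0.01  1.88  0.    1.27 -0.97]
F in viewer axes [-0.62  0.63  0.7 ]
tool x err deg -0.05
delta mm tool [0.1 2.7 0.9]  in actual tool axes [0.1 2.7 0.9]
t 2.75 grasp [0.4858 0.1563 0.1077] force [ 0.4  -0.77  0.27] open 0.0465 q [ 0.21 -0.01  1.88 -0.    1.27 -0.97]
F in viewer axes [ 0.67 -0.56  0.27]
tool x err deg -0.05
delta mm tool [0.1 2.7 0.9]  in actual tool axes [0.1 2.7 0.9]
```

View pics/s2.png

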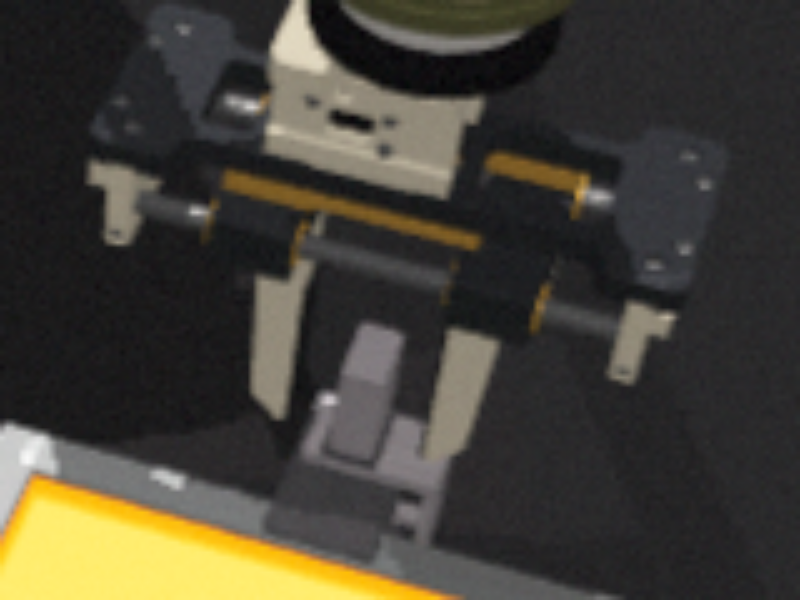

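The fingers stand on both sides of the tab, at about (270,400) and (455,430) in the crop, with the tab at (365,390). Now I close.

```bash
python3 -m inch '[{"x":0,"y":2,"z":-1,"twist":0},{"x":0,"y":0,"z":0,"twist":0},{"x":0,"y":0,"z":0,"twist":0},{"x":0,"y":0,"z":0,"twist":0},{"x":0,"y":0,"z":0,"twist":0},{"x":0,"y":0,"z":0,"twist":0},{"x":0,"y":0,"z":0,"twist":0},{"x":0,"y":0,"z":0,"twist":0}]' -1 35; python3 -c "
from d import *
delta(tab)"
```

```text
t: 3.55
tool_pos: [0.4861, 0.156, 0.2718]
orientation: [-1.367, -0.921, 0.92]
force: [3.0, 4.3, -2.2]
opening: 0.0158
t 3.55 grasp [0.4862 0.1561 0.1048] force [ 2.99  4.34 -2.18] open 0.0158 q [ 0.21 -0.01  1.88  0.    1.27 -0.98]
F in viewer axes [ 1.13  5.15 -2.18]
tool x err deg -0.05
delta mm tool [ 0.1 -0.2  1.3]  in actual tool axes [ 0.1 -0.2  1.3]
```

```bash
python3 -m inch '[{"x":2,"y":0,"z":0,"twist":0},{"x":3,"y":0,"z":0,"twist":0},{"x":3,"y":0,"z":0,"twist":0},{"x":3,"y":0,"z":0,"twist":0},{"x":2,"y":0,"z":0,"twist":0},{"x":1,"y":0,"z":0,"twist":0},{"x":0,"y":0,"z":0,"twist":0},{"x":0,"y":0,"z":0,"twist":0},{"x":0,"y":0,"z":0,"twist":0}]'; python3 -c "
from d import *
delta(tab+.014*Y)
from plant import imaging
c=imaging.read_camera('scene')
a=c['color'][100:220,330:490,::-1]
cv2.imwrite('pics/s3.png',cv2.resize(a,(800,600)))
"
```

```text
t: 4.45
tool_pos: [0.4912, 0.1683, 0.2717]
orientation: [-1.368, -0.919, 0.922]
force: [-3.2, -5.7, 4.7]
opening: 0.0159
t 4.45 grasp [0.491  0.168  0.1047] force [-3.2  -5.71  4.69] open 0.0159 q [ 0.23  0.02  1.85 -0.    1.27 -0.95]
F in viewer axes [-0.81 -6.5   4.69]
tool x err deg -0.04
delta mm tool [ 1.2 -0.3  1.3]  in actual tool axes [ 1.2 -0.3  1.3]
```

View pics/s3.png

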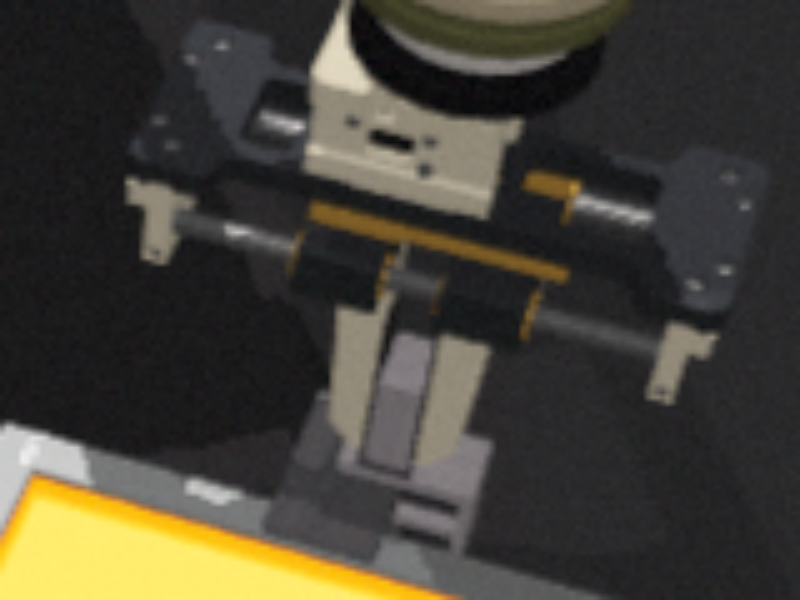

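The tab moved about 13 mm in the gripper. It is now at (395,420) in the crop and the plate shows to the right of the tongue. The sideways force of 6.5 N agrees with the spring. Next are the arc increments.

```bash
python3 -c "
from d import *
th=np.linspace(0,.55,23)
g=np.array([grasp(a) for a in th]);d=np.diff(g,axis=0)*1000
print(np.c_[th[1:],(-d@Z),(-d@X)].round(2)); print((g[-1]-g[0])@X,(g[-1]-g[0])@Z)"
```

```text
[[ 0.02 -5.79 -1.2 ]
 [ 0.05 -5.75 -1.34]
 [ 0.08 -5.72 -1.49]
 [ 0.1  -5.68 -1.63]
 [ 0.12 -5.64 -1.77]
 [ 0.15 -5.59 -1.91]
 [ 0.18 -5.54 -2.05]
 [ 0.2  -5.49 -2.19]
 [ 0.22 -5.43 -2.32]
 [ 0.25 -5.37 -2.46]
 [ 0.28 -5.31 -2.59]
 [ 0.3  -5.24 -2.72]
 [ 0.32 -5.17 -2.85]
 [ 0.35 -5.1  -2.98]
 [ 0.38 -5.02 -3.11]
 [ 0.4  -4.94 -3.23]
 [ 0.43 -4.86 -3.36]
 [ 0.45 -4.78 -3.48]
 [ 0.48 -4.69 -3.59]
 [ 0.5  -4.6  -3.71]
 [ 0.52 -4.5  -3.82]
 [ 0.55 -4.41 -3.94]]
0.05773523618407429 0.11462704060459071
```

First part of the lift, to about 0.1 rad, then a check.

```bash
python3 -m inch '[{"x":0,"y":-3,"z":-0.6,"twist":0},{"x":0,"y":-3,"z":-0.6,"twist":0},{"x":0,"y":-5.7,"z":-1.3,"twist":0},{"x":0,"y":-5.7,"z":-1.5,"twist":0},{"x":0,"y":-5.7,"z":-1.6,"twist":0},{"x":0,"y":0,"z":0,"twist":0},{"x":0,"y":0,"z":0,"twist":0}]'; python3 -c "
from d import *
delta(grasp(.1,.014))
from plant import imaging
c=imaging.read_camera('scene')
a=c['color'][100:340,230:550,::-1]
cv2.imwrite('pics/s4.png',cv2.resize(a,(800,600)))
"
```

```text
t: 5.2
tool_pos: [0.4955, 0.1659, 0.293]
orientation: [-1.367, -0.916, 0.924]
force: [-1.6, -6.2, -4.6]
opening: 0.0157
t 5.2 grasp [0.4948 0.1655 0.126 ] force [-1.55 -6.17 -4.59] open 0.0157 q [ 0.23  0.01  1.83 -0.    1.31 -0.96]
F in viewer axes [ 0.89 -6.3  -4.59]
tool x err deg -0.02
delta mm tool [ 2.1 -1.9  0.1]  in actual tool axes [ 2.1 -1.9  0.1]
```

View pics/s4.png

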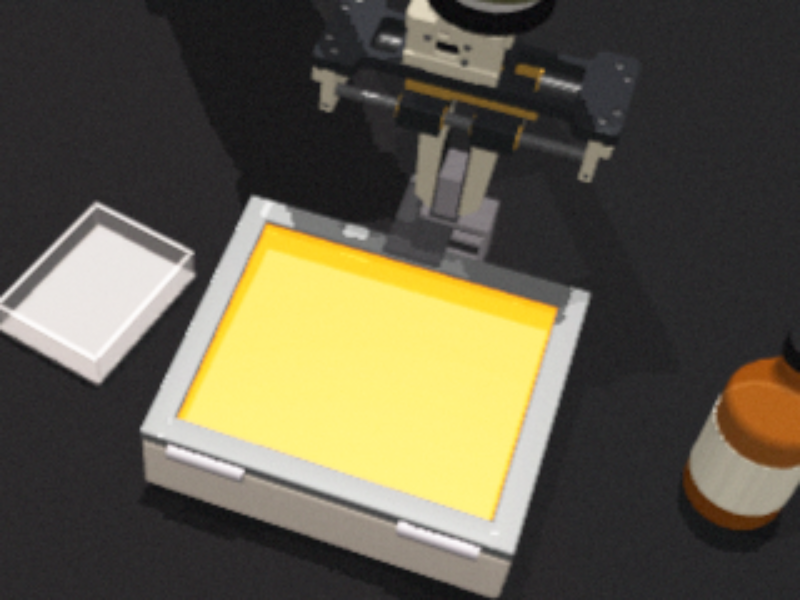

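The cover is rising with the gripper: its front edge near (400,240) has lifted clear, and the tray and bottle are undisturbed. The forces are plausible, so I continue, adding 1 mm in x.

```bash
python3 -m inch '[{"x":0.5,"y":-5.6,"z":-1.7,"twist":0},{"x":0.5,"y":-5.6,"z":-1.9,"twist":0},{"x":0,"y":-5.5,"z":-2,"twist":0},{"x":0,"y":-5.5,"z":-2.2,"twist":0},{"x":0,"y":-5.4,"z":-2.3,"twist":0},{"x":0,"y":-5.4,"z":-2.5,"twist":0},{"x":0,"y":-5.3,"z":-2.6,"twist":0},{"x":0,"y":-5.2,"z":-2.7,"twist":0},{"x":0,"y":0,"z":0,"twist":0},{"x":0,"y":0,"z":0,"twist":0}]'; python3 -c "
from d import *
delta(grasp(.3,.014))"
```

```text
t: 6.25
tool_pos: [0.5121, 0.1604, 0.3363]
orientation: [-1.365, -0.915, 0.925]
force: [-7.6, -4.5, -2.7]
opening: 0.0159
t 6.25 grasp [0.5109 0.1602 0.1693] force [-7.59 -4.46 -2.73] open 0.0159 q [ 0.21  0.01  1.75 -0.    1.4  -0.98]
F in viewer axes [-5.35 -6.99 -2.73]
tool x err deg -0.04
delta mm tool [ 1.  -2.3 -0.9]  in actual tool axes [ 1.  -2.3 -0.9]
```

```bash
python3 -m inch '[{"x":0,"y":-5.2,"z":-2,"twist":0},{"x":0,"y":-5.1,"z":-2.6,"twist":0},{"x":0,"y":-5,"z":-3,"twist":0},{"x":0,"y":-5,"z":-3.1,"twist":0},{"x":0,"y":-4.9,"z":-3.2,"twist":0},{"x":0,"y":-4.8,"z":-3.4,"twist":0},{"x":0,"y":-4.7,"z":-3.5,"twist":0},{"x":0,"y":-4.6,"z":-3.6,"twist":0},{"x":0,"y":-4.5,"z":-3.7,"twist":0},{"x":0,"y":0,"z":0,"twist":0},{"x":0,"y":0,"z":0,"twist":0},{"x":0,"y":0,"z":0,"twist":0}]'; python3 -c "
from d import *
delta(grasp(.52,.014))
from plant import imaging
c=imaging.read_camera('scene');np.savez('scene5.npz',**c)
a=c['color'][40:340,180:580,::-1]
cv2.imwrite('pics/s5.png',cv2.resize(a,(800,600)))
W=cloud(c);p=(W-hinge)@np.array([X,Y,Z]).T
m=(p[...,0]<-.03)&(p[...,0]>-.19)&(abs(p[...,1])>.03)&(abs(p[...,1])<.117)&(p[...,2]>.01)&(p[...,2]<.16)
q=p[m];A=np.polyfit(q[:,0],q[:,2],1);print(len(q),A,'angle',-np.arctan(A[0]),'resid',np.std(q[:,2]-np.polyval(A,q[:,0])))
"
```

```text
t: 7.45
tool_pos: [0.5384, 0.1498, 0.3803]
orientation: [-1.365, -0.915, 0.925]
force: [-5.6, -4.7, -1.8]
opening: 0.0157
t 7.45 grasp [0.5374 0.1496 0.2133] force [-5.57 -4.74 -1.82] open 0.0157 q [ 0.18  0.04  1.63 -0.    1.48 -1.  ]
F in viewer axes [-3.37 -6.49 -1.82]
tool x err deg -0.03
delta mm tool [ 0.8 -1.  -1.8]  in actual tool axes [ 0.8 -1.  -1.8]
11836 [-0.57227638  0.00813462] angle 0.5197849953702365 resid 0.0036276649578096992
```

View pics/s5.png

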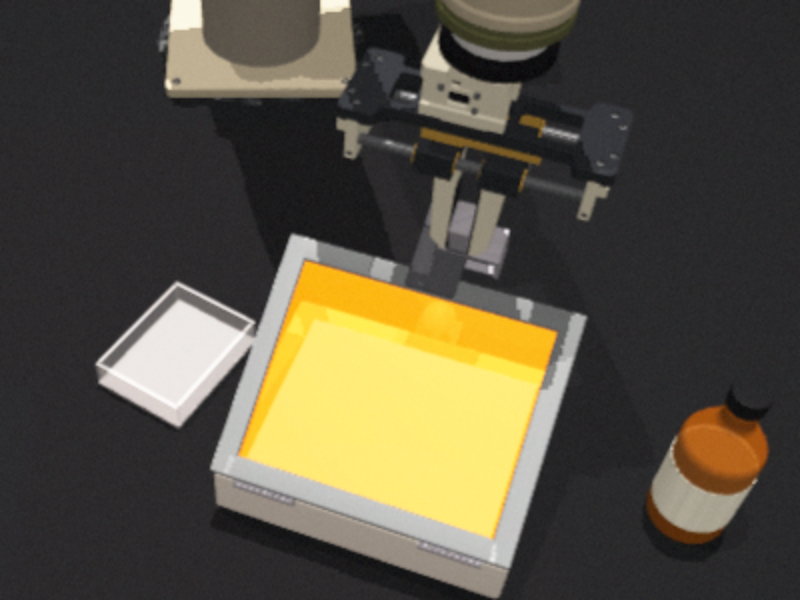

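The cover stands at about 0.52 rad by plane fit. The tab is held between the fingers at (465,225), and the bottle and tray look unmoved. I let it settle, then verify and hand in.

```bash
python3 -m inch '[{"x":0,"y":0,"z":0,"twist":0},{"x":0,"y":0,"z":0,"twist":0},{"x":0,"y":0,"z":0,"twist":0},{"x":0,"y":0,"z":0,"twist":0},{"x":0,"y":0,"z":0,"twist":0},{"x":0,"y":0,"z":0,"twist":0},{"x":0,"y":0,"z":0,"twist":0},{"x":0,"y":0,"z":0,"twist":0}]'; python3 -c "
from d import *
delta(grasp(.52,.014))
from plant import imaging
c=imaging.read_camera('scene');o=load('scene0.npz')
W=cloud(c);p=(W-hinge)@np.array([X,Y,Z]).T
m=(p[...,0]<-.03)&(p[...,0]>-.19)&(abs(p[...,1])>.03)&(abs(p[...,1])<.117)&(p[...,2]>.01)&(p[...,2]<.16)
q=p[m];A=np.polyfit(q[:,0],q[:,2],1);print('angle',-np.arctan(A[0]))
for n,(a,b,e,f) in dict(bottle=(.55,.8,.25,.5),tray=(.35,.6,-.2,-.02)).items():
  for w in(cloud(o),W):
    x=w.reshape(-1,3);x=x[(x[:,0]>a)&(x[:,0]<b)&(x[:,1]>e)&(x[:,1]<f)&(x[:,2]>(.01 if n=='tray' else .05))&(x[:,2]<(.04 if n=='tray' else .2))]
    print(n,np.median(x,0).round(4))
"
```

```text
t: 8.3
tool_pos: [0.5384, 0.1499, 0.3803]
orientation: [-1.366, -0.915, 0.925]
force: [-6.6, -4.3, -1.0]
opening: 0.0157
t 8.3 grasp [0.5374 0.1496 0.2133] force [-6.58 -4.33 -1.01] open 0.0157 q [ 0.18  0.04  1.63 -0.    1.48 -1.  ]
F in viewer axes [-4.46 -6.49 -1.01]
tool x err deg -0.03
delta mm tool [ 0.8 -1.  -1.8]  in actual tool axes [ 0.8 -1.  -1.8]
angle 0.51922226213856
bottle [0.6746 0.3391 0.1101]
bottle [0.6749 0.3391 0.11  ]
tray [ 0.5035 -0.0825  0.0235]
tray [ 0.5033 -0.0836  0.0235]
```

```bash
python3 -c "
from plant import robot
print(robot.close_job()); s=robot.read_state(); print(s['t'],s['tool_pos'],s['opening'])"
```

```text
the job is handed in; nothing more can be done
None
the job is handed in; nothing more can be done
```

I gripped the latch tab with the grip set to 35 N and pulled it about 13 mm along the viewer's +y. With the latch clear, I lifted the coupler off the ball and raised the cover. The job was handed in at about 8.4 s with the tab still gripped; no verdict is reported.

What the last checks showed:
- **Cover:** the depth image put it at 0.52 rad (about 30°), the same in two looks 0.85 s apart. The tool pose did not change by more than 0.1 mm over that time.
- **Grip:** the finger opening was 15.7 mm on the 16 mm tab. The sideways force was 6.5 N, which matches the expected spring load.
- **Bottle and tray:** each measured within about 1 mm of where it started.

- **Not measured directly:** the latch travel comes from the gripper's own motion, and the sideways force and picture agree with it.
- **Small disagreement:** at the end the tool sat 1–2 mm off the calculated arc, with about 4 N pushing it forward, well inside the limits. I left it as it was.

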